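# Open the pressure cap of a glue pot

## Task

Open the filler of the pressure pot: turn its cap anticlockwise until you feel its first stop and hold it against the stop, without forcing it, for two seconds so that the pressure can bleed off. Then press the cap down against its spring, turn it on past the stop as far as it will go, lift it off and set it down gently, right way up, in the steel parts dish. Never wrench or ram the cap in the neck, and leave the other things on the bench where they are.

Things in the scene. Friction and masses are not known exactly. Their poses are not given: they have to be found in the camera images.
- pot: Grey steel pressure pot screwed to the bench, does not move: drum 124 mm across; round gauge front left, 30 degrees from +y towards -x (reaches 96 mm from the axis, 86 mm high), air tap at +x (110 mm), brass outlet at -y (96 mm). Origin: centre of its underside, z up. A 68 mm filler neck stands on the same axis, its rim at 150 mm. The x axis is the line of the cap's grip bar when the cap is fully closed.
- cap: Loose dark metal pressure cap, 82 mm across, 56 mm high, about 0.22 kg, locked in the neck at the start, 0 to 8 degrees from fully closed, its origin 136 mm above the pot's. Origin: centre of the underside of its nose (36 mm across, on which it can stand), z up. Skirt 12 to 30 mm above the origin, flat top at 30 mm. Anticlockwise from above (pot x towards pot y) undoes it.
- cap_bar (a point): Middle of the cap's grip bar, on the cap's axis, 43 mm above the cap's origin. The bar lies along the cap's x axis: 62 mm long, 16 mm thick (along y), from 30 mm (the flat top) to 56 mm above the cap's origin.
- cap_tab (a point): One of the cap's two tabs, at cap +x, 27 mm from the axis and 8 mm above the cap's origin (the other is at -x). In the neck they sit under a ledge, out of sight. They meet the first stop, two teeth (sleeve_c0, sleeve_c1) under the ledge, 18 to 38 degrees from fully closed, differing from pot to pot. Turning up to there takes under 0.2 N m; 0.3 to 0.5 N m is felt as the stop and holds it there.
- neck (a point): Middle of the neck's rim, 150 mm above the pot's origin, on the turning axis. Pressed down to clear the teeth, the cap turns on, rubbing with up to about 0.4 N m, to a solid end 75 degrees (1.31 rad) from fully closed. Beyond 72 degrees the tabs lie under slots: let up, the cap pops up 4 mm and lifts straight out. Cap and neck loaded by over 50 N in all are spoilt.
- seat (a point): Where the spring seat in the neck bears on the cap's nose, 136 mm above the pot's origin; it pushes up with about 7 N, plus 1 N per mm pressed. The depth that clears the teeth differs from pot to pot, 1.5 to 8 mm, and cannot be seen; a solid shoulder follows 2 mm lower. Press until the shoulder is felt (10 to 17 N of spring, then hard); 16 to 22 N holds it there; over 30 N while turning galls the tabs.
- dish: Loose round dish of sheet steel for small parts, 0.35 kg, on a rubber foot; 126 mm across its rim, 24 mm high, flat floor 100 mm across. Origin: centre of its underside; the floor is 6 mm above it.
- sanding_block: Bystander: cork-faced sanding block, 123 x 86 x 31 mm, loose.
- wax_tin: Bystander: round flat tin of wax, 84 mm across, 32 mm high, loose.
- wedge_a: Bystander: wooden wedge, 45 x 113 x 22 mm, loose.

How it is judged (in metres and radians):
On the way, in this order (a step that is already met when the one before it is completed fails the run):
1. the cap is held, at rest, against its first stop for a second ((contact force between cap and sleeve_c0 above 1 N or contact force between cap and sleeve_c1 above 1 N) and angle between the x axis of cap and the x axis of pot, either way round between 0.24 and 0.74 rad and angular speed of cap below 0.15 rad/s and horizontal distance between cap and neck below 0.006 m and z of cap in the frame of pot below 0.15 m), for 1 s.
2. the cap, still in the neck, has been turned on past the stop to the end (angle between the x axis of cap and the x axis of pot, either way round above 1.17 rad and horizontal distance between cap and neck below 0.006 m and z of cap in the frame of pot below 0.15 m), for 0.1 s.
3. the cap is lifted clear of the neck (z of cap in the frame of pot above 0.165 m), for 0.1 s.
At the end, for the whole second after the job is handed in: The cap stands at rest on its nose on the floor of the dish, upright within 7 degrees and within 35 mm of the dish's centre, and the dish stands flat on the bench (horizontal distance between cap and dish below 0.035 m and z of cap in the frame of dish between 0.002 and 0.011 m and angle between cap's own z axis and vertical below 0.12 rad and angle between dish's own z axis and vertical below 0.05 rad and linear speed of cap below 0.02 m/s and height (world z) of dish between -0.004 and 0.006 m); the robot touches nothing.
It fails at once if the cap is rammed or wrenched in the neck (more than 50 N between cap and pot) (contact force between cap and pot above 50 N).
It fails at once if the cap is turned past the stop while pressed much too hard (more than 33 N between cap and pot on the way) (contact force between cap and pot above 33 N and angle between the x axis of cap and the x axis of pot, either way round between 0.75 and 1.1 rad).
It fails at once if the cap is dropped or banged into the dish (more than 40 N) (contact force between cap and dish above 40 N).
It fails at once if another thing on the bench is moved by more than 30 mm (distance of any of sanding_block, wax_tin, wedge_a from where it was at the start of the episode above 0.03 m).
It also fails if it takes over 72 s, if anything falls off the work surface, if the arm or the gripper's body presses on something with over 40 N, if the wrist force passes 120 N, or if a joint passes its speed limit or range.

## Robot

A 6-joint arm with a two-finger parallel gripper is mounted at the origin on a cart in front of the work surface, level with it; the furniture and walls round the work are solid. World frame = base frame: x ahead of the robot, y to its left, z up, the work surface at z = 0. Lengths are in m, angles in degrees, forces in N, time in s.
With the tool pointing down it reaches from about 0.35 to 0.775 m from the base axis. Payload 5.5 kg.
Tool frame: the origin (TCP) lies at the very end of the fingers, on their centre line; the grasp point (between the pads) lies 19 mm behind it; z points along the fingers, y is the line along which they close (so a half turn about z gives the same grasp; the last joint's range is limited). The gripper opens to 85 mm and grips with 20 to 120 N. Pads are 22 mm wide; open, the fingers measure 114 mm over their backs; the gripper's body (76 mm by 85 mm) begins 54 mm behind the grasp point. The pads swing forward as they close: fully open they stand 13 mm farther back than shut.
Start: joints at [-79.103, 17.945, 2.641, 74.691, 0, 82.002], TCP at [0.186, -0.544, 0.195] pointing down, gripper open.
Joint ranges: [-158.12, 158.12], [-49.38, 96.58], [-58.88, 72.47], [-126.05, 133.96], [-84.25, 85.87], [-180, 180]. Speed limits (degrees/s): [147.25, 147.25, 180, 180, 180, 180].

## Interface

Orientations are given as [roll, pitch, yaw] about the fixed x, y, z axes, in that order (R = Rz(yaw) Ry(pitch) Rx(roll)).
In Python, from rig import status, optics, bot gives the robot as it stands.
- The arm moves only by the tool send_rows, never from a script. Its argument "commands" is a list of rows, each a list of 3 entries, a list of its own where there are three numbers: the turn, a rotation vector about the tool's x, y, z in degrees, then the shift along the tool's x, y, z in mm, then the finger opening in mm, from 0 to 85.4. In form: [[[wx, wy, wz], [tx, ty, tz], hand], ...]. A call has 1 to 5 rows; each row is the pose to reach, as a shift and turn from the pose commanded when the call began, along the tool's axes at that moment; what a row does not reach only later rows make up. A row lasts 1/10 s, in which the tool goes at most 50 mm and 8.59 degrees, less where a joint would pass 70% of its speed; a pose out of reach is approached as far as the arm can. A call with a gripper value outside its range is refused whole. The fingers move at their own pace and stop on an object; "squeeze" is the grip in N (left out, the last holds). Time passes only in rows, so rows that repeat a pose let the fingers close. It gives the time, the measured TCP pose, the force and the opening at its end, in the units of the state.
- status.read_state(): the state, without advancing time (a new reading comes with each control period).
- optics.capture(name): name is "scene" or "side" or "wrist"; returns the picture (420x560x3 uint8, blue, green, red); there is no depth.
- optics.camera_params(name): a dict with "intrinsics" (3x3 intrinsics, pixels), "k1" (the pictures are not rectified: a ray, as slopes to the right and down, at radius r is drawn at 1 + k1 r^2 times it, then the intrinsics apply), "world_from_camera" (4x4, takes a point from camera to world coordinates). Camera axes: x right, y up, looking along -z (the intrinsics and any distortion apply to the point x, -y, -z); pixel columns grow to the right and rows downward; lengths in m; the calibration is good to about 2 mm. A picture is of the moment at which its call begins: read the wrist's pose just before it. camera_params takes no time and is no camera call; for the wrist camera it gives the pose at the moment of the call.
- bot.finish_job(): hands the job in, once; it reports no verdict.
The state is a dict: "time_s": time; "qpos": joint angles; "dq": joint speeds; "joint_efforts": joint torques, N m; "tcp_pos": TCP position; "ee_rot": TCP orientation; "wrist_force": force on the tool from outside, world axes, zero at the start; "wrist_torque": the same for the moment, N m; "opening": finger opening in m.
Only numpy, scipy, OpenCV 4.12 (cv2) and the standard library are available. Lean on these libraries where they do the work, as an engineer would, in place of code of your own. Each camera call takes 0.05 s, during which the arm holds its last target. There are 200 camera calls.

## Working session

There is one attempt and no reset: what is moved stays moved. The work goes in short steps, Python scripts to look and compute and a tool call to move; the robot and the scene stay as the last step left them, time stands still between calls to the robot, and variables do not carry over. Pictures are saved under pics/ and viewed, on a budget of 10 in all, crops included, one or two more only if the job needs it, and the job is handed in when it is done.

Besides the shell and the picture viewer there is one more tool, called after "Call:" by a JSON object that holds its "fn" and its "kwargs", one argument or row to a line. send_rows: Moves the arm, as the interface text tells. Its arguments: {"type":"object","properties":{"commands":{"type":"array","items":{"type":"array"}},"squeeze":{"type":"number"}},"required":["commands"]}

```bash
mkdir -p pics; ls; python3 - <<'E'
from rig import status, optics
import cv2,numpy as np
print(status.read_state())
a=optics.capture("scene");b=optics.capture("side")
cv2.imwrite("pics/scene0.png",a);cv2.imwrite("pics/side0.png",b)
np.set_printoptions(precision=4,suppress=True)
for n in("scene","side","wrist"):print(n,optics.camera_params(n))
E
```

```text
pics
{'time_s': 0.0, 'qpos': array([-7.91015409e+01,  1.79896871e+01,  2.57593248e+00,  7.46916641e+01,
       -6.02994396e-04,  8.20019161e+01]), 'dq': array([ 0.05705074,  0.05206101, -0.0217571 , -0.04868169,  0.03144272,
        0.11436966]), 'joint_efforts': array([ 7.19571435e-04, -4.80628216e+01,  2.98533046e+01,  1.94080733e-02,
       -2.93429448e-04, -2.07542655e-06]), 'tcp_pos': array([ 0.1860974 , -0.54342295,  0.1936126 ]), 'ee_rot': array([-1.79895523e+02, -1.40708215e-02,  1.88965307e+01]), 'wrist_force': array([ 0.31289189, -0.3202194 , -0.00325708]), 'wrist_torque': array([ 0.03403891,  0.02145333, -0.02665297]), 'opening': 0.08518600712971568}
scene {'intrinsics': array([[478.0667,   0.    , 280.1711],
       [  0.    , 478.0667, 208.8644],
       [  0.    ,   0.    ,   1.    ]]), 'k1': -0.10347278901589749, 'world_from_camera': array([[-0.8232,  0.3435, -0.452 ,  0.0977],
       [-0.5677, -0.4874,  0.6635,  0.7536],
       [ 0.0076,  0.8028,  0.5962,  0.6901],
       [ 0.    ,  0.    ,  0.    ,  1.    ]])}
side {'intrinsics': array([[385.709 ,   0.    , 277.6545],
       [  0.    , 385.709 , 202.2489],
       [  0.    ,   0.    ,   1.    ]]), 'k1': -0.10877236029519084, 'world_from_camera': array([[ 0.9449,  0.1269, -0.3019,  0.2915],
       [-0.327 ,  0.4139, -0.8496, -0.5958],
       [ 0.0171,  0.9014,  0.4326,  0.5132],
       [ 0.    ,  0.    ,  0.    ,  1.    ]])}
wrist {'intrinsics': array([[333.2152,   0.    , 288.1387],
       [  0.    , 333.2152, 205.2548],
       [  0.    ,   0.    ,   1.    ]]), 'k1': -0.024232187899159794, 'world_from_camera': array([[ 0.3248,  0.9023,  0.2834,  0.2581],
       [-0.9458,  0.3105,  0.0955, -0.5197],
       [-0.0018, -0.299 ,  0.9542,  0.3732],
       [ 0.    ,  0.    ,  0.    ,  1.    ]])}
```

View pics/scene0.png

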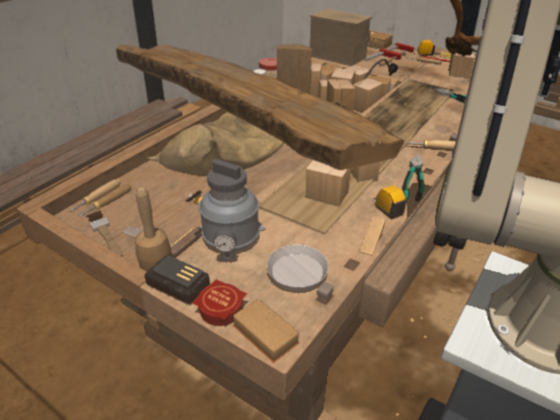

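View pics/side0.png

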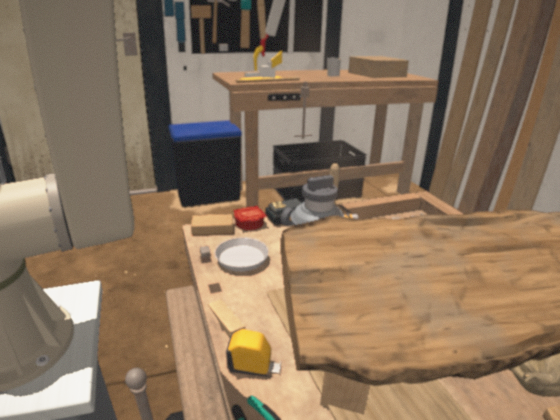

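Scene: the pot is at about (229,215) with the cap bar at (227,170), dish rim centre (298,267), tin (220,302), sanding block (266,328). A big beam hangs over the bench from (120,50) to (400,150). Side: dish (243,254), pot and cap (318,192), partly hidden by the beam. I'll enlarge the parts that matter.

```bash
cat > h.py <<'E'
import numpy as np,cv2
from rig import optics,status
def ray(P,uv):
    K=P["intrinsics"];d=np.array([P["k1"],0,0,0.]);
    n=cv2.undistortPoints(np.array([[uv]],float),K,d)[0,0]
    T=P["world_from_camera"];v=T[:3,:3]@np.array([n[0],-n[1],-1]);return T[:3,3],v/np.linalg.norm(v)
def atz(P,uv,z):
    o,v=ray(P,uv);return o+v*(z-o[2])/v[2]
def tri(*obs):
    A=np.zeros((3,3));b=np.zeros(3);rs=[ray(*o) for o in obs]
    for o,v in rs:
        M=np.eye(3)-np.outer(v,v);A+=M;b+=M@o
    x=np.linalg.solve(A,b);return x,[np.linalg.norm((np.eye(3)-np.outer(v,v))@(x-o)) for o,v in rs]
def proj(P,x):
    T=P["world_from_camera"];c=T[:3,:3].T@(np.array(x)-T[:3,3]);
    p=np.array([[[c[0]/-c[2],-c[1]/-c[2],1.]]])
    return cv2.projectPoints(p,np.zeros(3),np.zeros(3),P["intrinsics"],np.array([P["k1"],0,0,0.]))[0][0,0]
E
python3 - <<'E'
from h import *
a=cv2.imread("pics/scene0.png");b=cv2.imread("pics/side0.png")
A=cv2.resize(a[150:350,140:340],None,fx=2,fy=3*2/3.,interpolation=2)
A=cv2.resize(a[150:350,140:340],(600,600),interpolation=2)[:, :400*600//600+180]
A=cv2.resize(a[150:350,185:335],(450,600),interpolation=2)
B=cv2.resize(b[160:280,230:346],(348,360),interpolation=2)
B=np.vstack([B,np.zeros((240,348,3),np.uint8)])
cv2.imwrite("pics/z1.png",np.hstack([A,B]))
S=optics.camera_params("scene");D=optics.camera_params("side")
print("dish rim",tri((S,(298,266)),(D,(243,252))))
print("plank corner?",[atz(S,(400,140),z) for z in(.2,.3,.4)],[atz(D,(285,230),z) for z in(.2,.3,.4)])
for p in[(227,170)]:print("bar",atz(S,p,.19))
E
```

```text
dish rim (array([0.46931095, 0.14473182, 0.01806091]), [np.float64(0.0022041291157152173), np.float64(0.0022041291157152815)])
plank corner? [array([ 0.39907079, -0.14706959,  0.2       ]), array([0.33756986, 0.03670826, 0.3       ]), array([0.27606893, 0.2204861 , 0.4       ])] [array([ 0.48727093, -0.08337843,  0.2       ]), array([ 0.42476344, -0.2470229 ,  0.3       ]), array([ 0.36225595, -0.41066737,  0.4       ])]
bar [0.63541866 0.15176746 0.19      ]
```

View pics/z1.png

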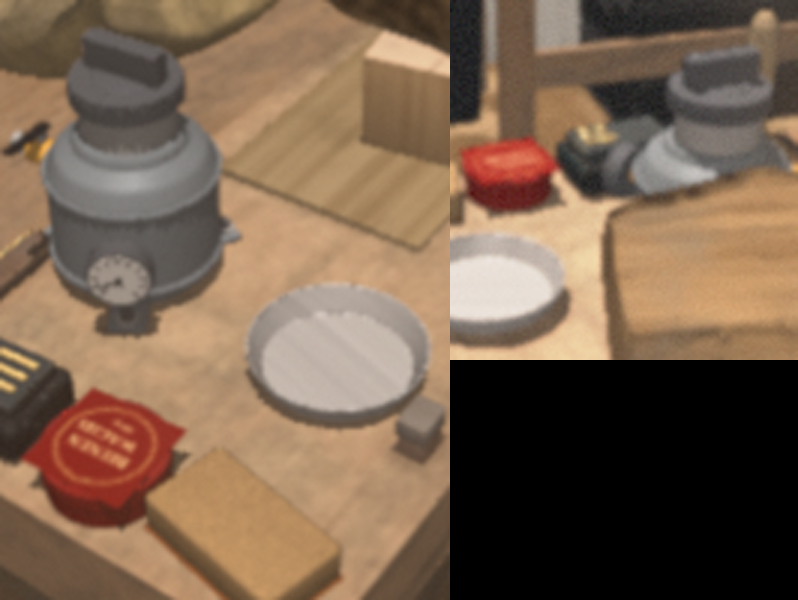

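```bash
python3 - <<'E'
from h import *
np.set_printoptions(precision=4,suppress=True)
S=optics.camera_params("scene");D=optics.camera_params("side")
s=lambda x,y:(S,(185+x/3,150+y/3)); d=lambda x,y:(D,(230+(x-450)/3,160+y/3))
print("disc",tri(s(127,80),d(719.5,88)))
print("barL/R",tri(s(86,38),d(757,51)),tri(s(165,60),d(683,58)))
print("dish",tri(s(338,345),d(472,275)), atz(S,(185+336/3,150+365/3),.006))
for n,a,b in(("far end top",(340,148),(285,230)),("near end top",(400,140),(300,365)),("top near side",(120,45),(560,212))):print(n,tri((S,a),(D,b)))
for z in(.166,.15):print(z,atz(S,s(127,80)[1],z),atz(D,d(719.5,88)[1],z))
print("block",[atz(S,s(x,y)[1],.031) for x,y in((222,450),(150,500),(270,590),(340,548))],"tin",atz(S,s(105,450)[1],.032))
E
```

```text
disc (array([0.6522, 0.1339, 0.1595]), [np.float64(0.0007355516432683763), np.float64(0.0007355516432683688)])
barL/R (array([0.6836, 0.1379, 0.1844]), [np.float64(0.0011531661286492158), np.float64(0.0011531661286491622)]) (array([0.6192, 0.1328, 0.1878]), [np.float64(0.0016861529375805043), np.float64(0.0016861529375807559)])
dish (array([0.4621, 0.1483, 0.0222]), [np.float64(0.0040077174605074525), np.float64(0.0040077174605074786)]) [0.466  0.1498 0.006 ]
far end top (array([ 0.4973, -0.0599,  0.1864]), [np.float64(0.0012792351678358365), np.float64(0.0012792351678358605)])
near end top (array([ 0.4405, -0.2842,  0.1237]), [np.float64(0.0047364680809981055), np.float64(0.004736468080998095)])
top near side (array([ 1.2046, -0.0973,  0.2028]), [np.float64(0.07291513880960569), np.float64(0.07291513880960569)])
0.166 [0.6444 0.1421 0.166 ] [0.6466 0.1216 0.166 ]
0.15 [0.6611 0.1234 0.15  ] [0.663  0.1547 0.15  ]
block [array([0.4692, 0.2749, 0.031 ]), array([0.4803, 0.3316, 0.031 ]), array([0.3845, 0.3441, 0.031 ]), array([0.3685, 0.2969, 0.031 ])] tin [0.5273 0.3171 0.032 ]
```

```bash
cat > plan.py <<'E'
import sys,json,numpy as np
from scipy.spatial.transform import Rotation as R
# commanded pose kept in cmd.json: p (m), yaw (deg); tool is always straight down
def Rt(y): return (R.from_euler('z',y,degrees=True)*R.from_euler('x',180,degrees=True))
def rows(c,wps,hand):
    "wps: list of (x,y,z,yaw); unwrapped yaw"
    out=[];R0=Rt(c["yaw"])
    for *p,y in wps:
        t=R0.inv().apply(np.array(p)-c["p"])*1000
        out.append([[0,0,round(-(y-c["yaw"]),1)],[round(float(v),1) for v in t],hand])
    return out
def apply(c,row):
    R0=Rt(c["yaw"]);p=np.array(c["p"])+R0.apply(np.array(row[1])/1000)
    return dict(p=p.tolist(),yaw=c["yaw"]-row[0][2])
E
python3 - <<'E'
from plan import *
c=dict(p=[.186,-.544,.195],yaw=18.9)
# polar path: angle, radius, z, yaw
P0=(-71.1,.575,.195,18.9)
key=[(0,-71.1,.575,.195,18.9),(5,-66,.52,.38,50),(20,11.7,.52,.38,174),(25,11.7,.60,.33,184.5)]
import numpy as np
k=np.array(key)
pts=[]
for i in range(1,26):
    a,r,z,y=[np.interp(i,k[:,0],k[:,j]) for j in(1,2,3,4)]
    pts.append((r*np.cos(np.radians(a)),r*np.sin(np.radians(a)),z,y))
prev=np.array(c["p"])
for g in range(5):
    w=pts[5*g:5*g+5];rw=rows(c,w,85)
    print(json.dumps(rw));c=apply(c,rw[-1]);print(c)
pp=np.array([c["p"]]+pts and [x[:3] for x in pts]);print(np.linalg.norm(np.diff(pp,axis=0),axis=1).max())
E
```

```text
[[[0, 0, -6.2], [10.3, -11.0, -37.0], 85], [[0, 0, -12.4], [19.9, -22.3, -74.0], 85], [[0, 0, -18.7], [29.2, -33.7, -111.0], 85], [[0, 0, -24.9], [38.0, -45.3, -148.0], 85], [[0, 0, -31.1], [46.5, -57.0, -185.0], 85]]
{'p': [0.21152967634818634, -0.475010974600616, 0.38], 'yaw': np.float64(50.0)}
[[[0, 0, -8.3], [43.1, 18.7, 0.0], 85], [[0, 0, -16.5], [87.7, 33.4, 0.0], 85], [[0, 0, -24.8], [133.5, 44.0, 0.0], 85], [[0, 0, -33.1], [180.1, 50.4, 0.0], 85], [[0, 0, -41.3], [227.0, 52.6, 0.0], 85]]
{'p': [0.39773640145508904, -0.3349295142821199, 0.38], 'yaw': np.float64(91.3)}
[[[0, 0, -8.3], [36.6, 29.5, 0.0], 85], [[0, 0, -16.6], [75.7, 55.5, 0.0], 85], [[0, 0, -24.8], [117.1, 77.9, 0.0], 85], [[0, 0, -33.1], [160.2, 96.5, 0.0], 85], [[0, 0, -41.4], [204.9, 111.1, 0.0], 85]]
{'p': [0.504159170701778, -0.12756169087196303, 0.38], 'yaw': np.float64(132.7)}
[[[0, 0, -8.2], [27.5, 38.1, 0.0], 85], [[0, 0, -16.5], [58.2, 73.7, 0.0], 85], [[0, 0, -24.8], [92.0, 106.3, 0.0], 85], [[0, 0, -33.0], [128.7, 135.7, 0.0], 85], [[0, 0, -41.3], [167.8, 161.7, 0.0], 85]]
{'p': [0.5091996681336642, 0.10541539681186729, 0.38], 'yaw': np.float64(174.0)}
[[[0, 0, -2.1], [-15.2, 4.9, 10.0], 85], [[0, 0, -4.2], [-30.5, 9.8, 20.0], 85], [[0, 0, -6.3], [-45.7, 14.6, 30.0], 85], [[0, 0, -8.4], [-61.0, 19.5, 40.0], 85], [[0, 0, -10.5], [-76.2, 24.4, 50.0], 85]]
{'p': [0.5875327310644575, 0.12171666215785795, 0.33], 'yaw': np.float64(184.5)}
0.046996179550826994
```

Call:
{"fn": "send_rows", "kwargs": {
  "commands": [
    [[0,0,-6.2],[10,-11,-37],85],
    [[0,0,-12.4],[20,-22,-74],85],
    [[0,0,-18.7],[29,-34,-111],85],
    [[0,0,-24.9],[38,-45,-148],85],
    [[0,0,-31.1],[46.5,-57,-185],85]
  ]
}}

```text
time_s: 0.6
tcp_pos: [0.2119, -0.4741, 0.3806]
ee_rot: [-180.0, -0.0, 50.3]
wrist_force: [0.8, -1.0, 1.0]
opening: 0.085
```

Call:
{"fn": "send_rows", "kwargs": {
  "commands": [
    [[0,0,-8.3],[43.1,18.7,0.0],85],
    [[0,0,-16.5],[87.7,33.4,0.0],85],
    [[0,0,-24.8],[133.5,44.0,0.0],85],
    [[0,0,-33.1],[180.1,50.4,0.0],85],
    [[0,0,-41.3],[227.0,52.6,0.0],85]
  ]
}}

```text
time_s: 1.1
tcp_pos: [0.3993, -0.3338, 0.3788]
ee_rot: [-180.0, -0.0, 91.6]
wrist_force: [0.0, -0.8, 0.1]
opening: 0.0851
```

Call:
{"fn": "send_rows", "kwargs": {
  "commands": [
    [[0,0,-8.3],[36.6,29.5,0.0],85],
    [[0,0,-16.6],[75.7,55.5,0.0],85],
    [[0,0,-24.8],[117.1,77.9,0.0],85],
    [[0,0,-33.1],[160.2,96.5,0.0],85],
    [[0,0,-41.4],[204.9,111.1,0.0],85]
  ]
}}

```text
time_s: 1.6
tcp_pos: [0.5051, -0.1258, 0.3787]
ee_rot: [-180.0, -0.1, 133.0]
wrist_force: [0.7, -0.7, 1.0]
opening: 0.085
```

Call:
{"fn": "send_rows", "kwargs": {
  "commands": [
    [[0,0,-8.2],[27.5,38.1,0.0],85],
    [[0,0,-16.5],[58.2,73.7,0.0],85],
    [[0,0,-24.8],[92.0,106.3,0.0],85],
    [[0,0,-33.0],[128.7,135.7,0.0],85],
    [[0,0,-41.3],[167.8,161.7,0.0],85]
  ]
}}

```text
time_s: 2.1
tcp_pos: [0.5093, 0.1073, 0.3787]
ee_rot: [-180.0, -0.1, 174.3]
wrist_force: [1.1, 0.5, -0.1]
opening: 0.085
```

```bash
python3 - <<'E'
from h import *
np.set_printoptions(precision=4,suppress=True)
s=status.read_state();print(s["time_s"],s["tcp_pos"],s["ee_rot"],s["qpos"],s["wrist_force"])
import pickle
P=optics.camera_params("wrist");a=optics.capture("wrist");cv2.imwrite("pics/w1.png",a);pickle.dump(P,open("w1.pkl","wb"))
E
```

```text
2.1 [0.5093 0.1073 0.3787] [-179.987    -0.0648  174.3333] [ 3.0538 13.2482 22.1462 98.964  -0.0031  8.7205] [ 1.1182  0.469  -0.0561]
```

View pics/w1.png

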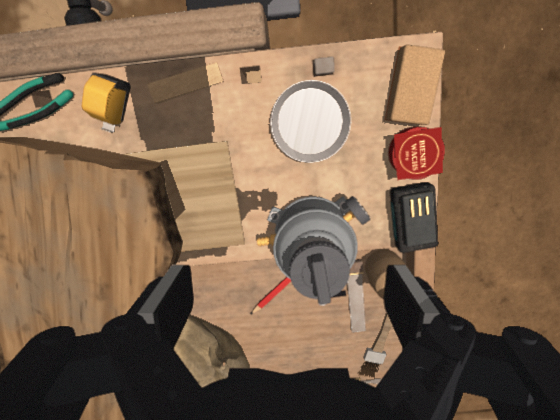

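The wrist view shows the dish rim centred at (311,121), the cap disc at (320,268), and the bar running from about (312,256) to (322,300). The gauge is at (352,208). I'll go closer for a second view.

Call:
{"fn": "send_rows", "kwargs": {
  "commands": [
    [[0,0,-4.2],[-30.5,9.8,10.0],85],
    [[0,0,-8.4],[-61.0,19.5,20.0],85],
    [[0,0,-10.5],[-76.2,24.4,30.0],85],
    [[0,0,-10.5],[-76.2,24.4,30.0],85]
  ]
}}

```text
time_s: 2.55
tcp_pos: [0.5887, 0.1218, 0.3459]
ee_rot: [-180.0, -0.3, -175.5]
wrist_force: [-0.5, -0.4, -1.0]
opening: 0.0848
```

```bash
python3 - <<'E'
from h import *
import pickle
np.set_printoptions(precision=4,suppress=True)
s=status.read_state();print(s["time_s"],s["tcp_pos"],s["ee_rot"],s["wrist_force"])
P=optics.camera_params("wrist");a=optics.capture("wrist");cv2.imwrite("pics/w2.png",a);pickle.dump(P,open("w2.pkl","wb"))
w=cv2.imread("pics/w1.png")
p=proj(P,[.651,.135,.192]);print(p)
u,v=[int(t) for t in p]
u=min(max(u,100),460);v=min(max(v,100),320)
A=cv2.resize(a[v-100:v+100,u-100:u+100],(600,600),interpolation=2)
B=cv2.resize(w[70:320,270:370],(200,500),interpolation=2)
B=np.vstack([B,np.zeros((100,200,3),np.uint8)])
cv2.imwrite("pics/z2.png",np.hstack([A,B]));print(u-100,v-100)
E
```

```text
2.55 [0.5887 0.1218 0.3459] [-179.9956   -0.2857 -175.5044] [-0.4687 -0.4425 -1.0219]
[296.284  237.4317]
196 137
```

View pics/z2.png

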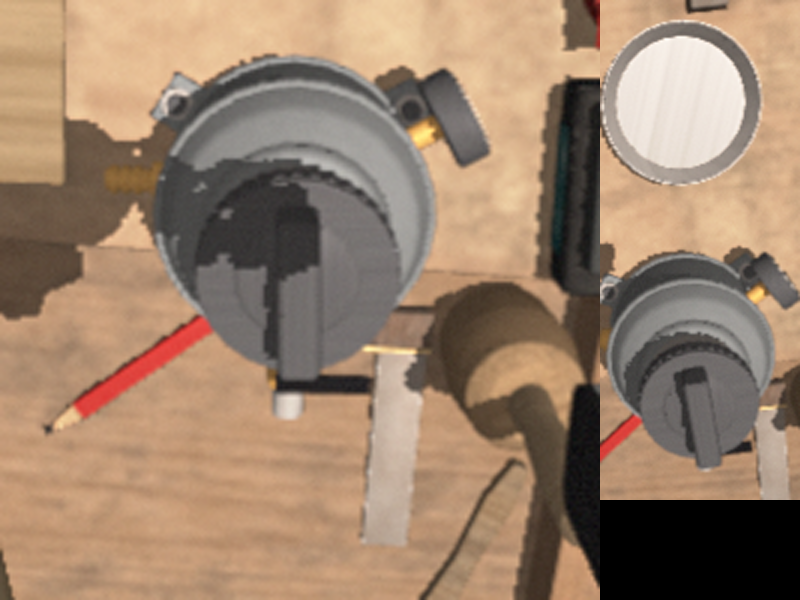

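```bash
python3 - <<'E'
from h import *
import pickle
np.set_printoptions(precision=4,suppress=True)
S=optics.camera_params("scene");D=optics.camera_params("side");W1=pickle.load(open("w1.pkl","rb"));W2=pickle.load(open("w2.pkl","rb"))
s=lambda x,y:(S,(185+x/3,150+y/3)); d=lambda x,y:(D,(230+(x-450)/3,160+y/3))
w1=lambda x,y:(W1,(270+(x-600)/2,70+y/2)); w2=lambda x,y:(W2,(196+x/3,137+y/3))
print("disc",tri(w1(698,401),w2(299,268)),tri(w1(698,401),w2(299,268),s(127,80),d(719.5,88)))
ends=[]
for a,b,c,e in(((690,368),(298.5,208),(165,60),(683,58)),((709,466),(302,380),(86,38),(757,51))):
    print("end",tri(w1(*a),w2(*b)),tri(w1(*a),w2(*b),s(*c),d(*e))[0])
    ends.append([atz(*w1(*a),.192),atz(*w2(*b),.192)])
for k in(0,1):
    v=ends[1][k]-ends[0][k];print("mid",(ends[1][k]+ends[0][k])/2,"len",np.linalg.norm(v),"ang",np.degrees(np.arctan2(v[1],v[0])))
print("disc z.166",atz(*w1(698,401),.166),atz(*w2(299,268),.166))
print("dish",tri(w1(681,102),s(338,345)),tri(w1(681,102),s(338,345),d(472,275))[0], [atz(*w1(681,102),z) for z in(.006,.024)])
print("wrist view gauge dir",atz(*w2(455,117),.075),"outlet",atz(*w2(120,177),.05))
E
```

```text
disc (array([0.6475, 0.1341, 0.1674]), [np.float64(0.00043238832383291623), np.float64(0.000432388323832914)]) (array([0.6516, 0.1344, 0.1595]), [np.float64(0.0003112356267748992), np.float64(0.001242929232563447), np.float64(0.0003527502993125943), np.float64(0.0012679765333088319)])
end (array([0.6239, 0.1313, 0.1662]), [np.float64(0.001047571916918398), np.float64(0.0010475719169183019)]) [0.6174 0.1311 0.1872]
end (array([0.6859, 0.1377, 0.1846]), [np.float64(0.000989036765894334), np.float64(0.0009890367658943395)]) [0.6847 0.1377 0.1847]
mid [0.646  0.1327 0.192 ] len 0.06985020248679655 ang 5.770710405709304
mid [0.6491 0.1346 0.192 ] len 0.06661493466587025 ang 6.0467872467768755
disc z.166 [0.6482 0.1338 0.166 ] [0.6481 0.1346 0.166 ]
dish (array([0.4662, 0.1464, 0.0218]), [np.float64(0.0007662937005475719), np.float64(0.0007662937005476597)]) [0.4634 0.1471 0.0219] [array([0.4665, 0.147 , 0.006 ]), array([0.4654, 0.146 , 0.024 ])]
wrist view gauge dir [0.6027 0.2047 0.075 ] outlet [0.6508 0.0486 0.05  ]
```

```bash
python3 - <<'E'
from h import *
import pickle
np.set_printoptions(precision=3,suppress=True)
S=optics.camera_params("scene");W2=pickle.load(open("w2.pkl","rb"));W1=pickle.load(open("w1.pkl","rb"))
w2=lambda x,y:(W2,(196+x/3,137+y/3))
print("head",tri(w2(505,385),(S,(150,238))),"handle upper",tri(w2(560,500),(S,(145,205))),[atz(S,(142,188),z) for z in(.15,.2,.25)],[atz(*w2(560,500),z) for z in(.1,.15,.2)])
from plan import *
c=dict(p=[.5876,.1217,.349],yaw=184.5)
print(json.dumps(rows(c,[(.61,.126,.33,185.2),(.63,.13,.30,185.9),(.648,.134,.27,185.9),(.648,.134,.24,185.9),(.648,.134,.22,185.9)],50)))
s=status.read_state();print(s["tcp_pos"],s["ee_rot"])
E
```

```text
head (array([0.765, 0.264, 0.027]), [np.float64(0.004412407121876777), np.float64(0.004412407121876822)]) handle upper (array([0.766, 0.267, 0.121]), [np.float64(0.003993947088423568), np.float64(0.003993947088423582)]) [array([0.776, 0.255, 0.15 ]), array([0.713, 0.302, 0.2  ]), array([0.65 , 0.348, 0.25 ])] [array([0.784, 0.277, 0.1  ]), array([0.752, 0.258, 0.15 ]), array([0.721, 0.239, 0.2  ])]
[[[0, 0, -0.7], [-22.7, 2.5, 19.0], 50], [[0, 0, -1.4], [-42.9, 4.9, 49.0], 50], [[0, 0, -1.4], [-61.2, 7.5, 79.0], 50], [[0, 0, -1.4], [-61.2, 7.5, 109.0], 50], [[0, 0, -1.4], [-61.2, 7.5, 129.0], 50]]
[0.588 0.121 0.347] [-179.991   -0.231 -175.56 ]
```

Call:
{"fn": "send_rows", "kwargs": {
  "commands": [
    [[0,0,-0.7],[-22.7,2.5,19.0],50],
    [[0,0,-1.4],[-42.9,4.9,49.0],50],
    [[0,0,-1.4],[-61.2,7.5,79.0],50],
    [[0,0,-1.4],[-61.2,7.5,109.0],50],
    [[0,0,-1.4],[-61.2,7.5,129.0],50]
  ]
}}

```text
time_s: 3.1
tcp_pos: [0.647, 0.1334, 0.2188]
ee_rot: [-180.0, -0.1, -174.2]
wrist_force: [-0.4, 0.4, 0.6]
opening: 0.0501
```

Call:
{"fn": "send_rows", "kwargs": {
  "commands": [
    [[0,0,0],[0,0,0],50]
  ]
}}

```text
time_s: 3.2
tcp_pos: [0.6456, 0.1333, 0.218]
ee_rot: [-180.0, -0.3, -174.2]
wrist_force: [-0.9, -1.2, 0.2]
opening: 0.0498
```

```bash
python3 - <<'E'
from h import *
np.set_printoptions(precision=4,suppress=True)
s=status.read_state();print(s["time_s"],s["tcp_pos"],s["ee_rot"],s["wrist_force"],s["wrist_torque"])
P=optics.camera_params("wrist");a=optics.capture("wrist");print(proj(P,[.648,.134,.166]))
cv2.imwrite("pics/w3.png",cv2.resize(a[130:410,130:450],(640,560),interpolation=2))
E
```

```text
3.2 [0.6456 0.1333 0.218 ] [-179.998    -0.3342 -174.1812] [-0.8556 -1.1528  0.1864] [ 0.0068 -0.0274 -0.0733]
[289.5091 214.4944]
```

View pics/w3.png

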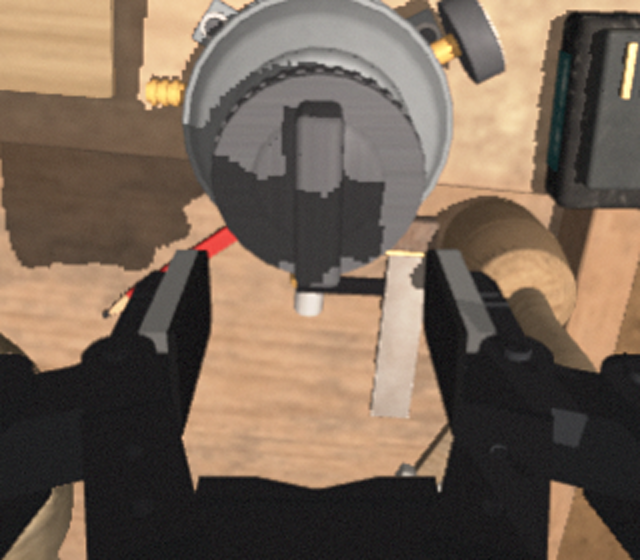

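The disc is centred at (320,169) in this crop, which is raw (290,214.5) and matches the prediction. The bar lies midway between the fingers and parallel to them. I'll descend.

Call:
{"fn": "send_rows", "kwargs": {
  "commands": [
    [[0,0,0],[-1,0,15],50],
    [[0,0,0],[-1,0,30],50],
    [[0,0,0],[-1,0,40],50],
    [[0,0,0],[-1,0,48],50],
    [[0,0,0],[-1,0,48],50]
  ]
}}

```text
time_s: 3.75
tcp_pos: [0.6489, 0.1339, 0.1724]
ee_rot: [-180.0, -0.0, -174.1]
wrist_force: [0.2, -0.4, -0.4]
opening: 0.0503
```

Call:
{"fn": "send_rows", "kwargs": {
  "commands": [
    [[0,0,0],[0,0,0],50],
    [[0,0,0],[0,0,0],50]
  ]
}}

```text
time_s: 3.95
tcp_pos: [0.6497, 0.134, 0.1734]
ee_rot: [-180.0, 0.1, -174.1]
wrist_force: [-0.7, -0.1, -0.9]
opening: 0.05
```

Call:
{"fn": "send_rows", "kwargs": {
  "commands": [
    [[0,0,0],[1,0,1],30],
    [[0,0,0],[1,0,2],14],
    [[0,0,0],[1,0,2],10],
    [[0,0,0],[1,0,2],10],
    [[0,0,0],[1,0,2],10]
  ],
  "squeeze": 30
}}

```text
time_s: 4.45
tcp_pos: [0.6482, 0.1339, 0.1705]
ee_rot: [-180.0, 0.0, -174.1]
wrist_force: [-0.3, 0.0, 1.2]
opening: 0.0099
```

Call:
{"fn": "send_rows", "kwargs": {
  "commands": [
    [[0,0,0],[0,0,0],10],
    [[0,0,0],[0,0,0],10],
    [[0,0,0],[0,0,0],10]
  ]
}}

```text
time_s: 4.75
tcp_pos: [0.6482, 0.1339, 0.1705]
ee_rot: [-180.0, -0.0, -174.1]
wrist_force: [0.2, -0.5, -0.4]
opening: 0.0101
```

```bash
python3 - <<'E'
from h import *
np.set_printoptions(precision=4,suppress=True)
s=status.read_state();print(s["time_s"],s["tcp_pos"],s["ee_rot"],s["wrist_force"],s["wrist_torque"],s["joint_efforts"],s["qpos"],s["opening"])
E
```

```text
4.75 [0.6482 0.1339 0.1705] [-179.9946   -0.0029 -174.1051] [ 0.2168 -0.5102 -0.3705] [-0.0147  0.0071 -0.0284] [ -0.0001 -57.9473  29.9899   0.0013  -0.0006  -0.    ] [ 4.7312 28.3118 14.7861 76.4771 -0.0055 -1.1637] 0.010102990103004304
```

```bash
python3 - <<'E'
from h import *
a=optics.capture("wrist");b=optics.capture("scene")
A=cv2.resize(a[130:330,190:390],(400,400),interpolation=2);B=cv2.resize(b[90:290,140:340],(400,400),interpolation=2)
cv2.imwrite("pics/w4.png",np.hstack([A,B]))
E
```

```text
(no output)
```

View pics/w4.png

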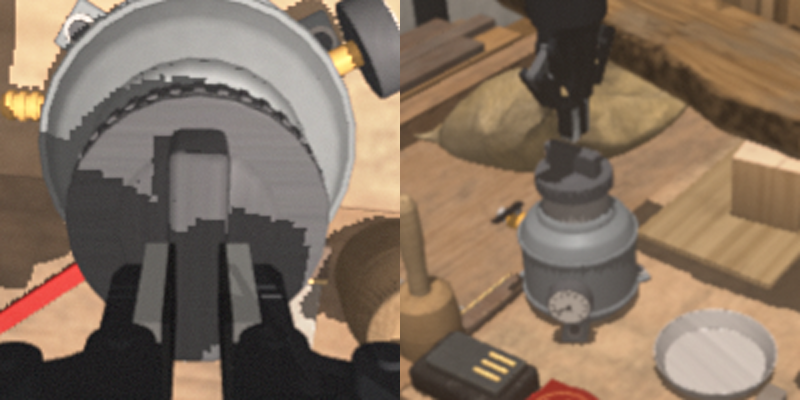

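```bash
python3 - <<'E'
from h import *
np.set_printoptions(precision=2,suppress=True)
P=optics.camera_params("wrist");S=optics.camera_params("scene")
for z in(.17,.18,.19,.2):print(z,2*(proj(P,[.6482,.1339,z])-[190,130]),2*(proj(S,[.6482,.1339,z])-[140,90])+[400,0])
s=status.read_state();T=P["world_from_camera"];print(s["tcp_pos"],T)
E
```

```text
0.17 [198.16 217.44] [576.7  165.26]
0.18 [198.26 231.64] [576.15 156.88]
0.19 [198.37 247.37] [575.6 148.4]
0.2 [198.49 264.9 ] [575.04 139.82]
[0.65 0.13 0.17] [[-0.1  -0.95 -0.3   0.57]
 [ 0.99 -0.1  -0.03  0.13]
 [ 0.   -0.3   0.95  0.35]
 [ 0.    0.    0.    1.  ]]
```

The pads have closed on air: both views put the real fingertips near z ≈ 0.197, above the bar top, although the reported TCP is 0.1705. I'll reopen and go lower in small steps, watching the force.

Call:
{"fn": "send_rows", "kwargs": {
  "commands": [
    [[0,0,0],[0,0,0],40],
    [[0,0,0],[0,0,0],40],
    [[0,0,0],[0,0,0],40],
    [[0,0,0],[0,0,2],40],
    [[0,0,0],[0,0,4],40]
  ]
}}

```text
time_s: 5.35
tcp_pos: [0.6483, 0.1339, 0.1664]
ee_rot: [-180.0, 0.0, -174.1]
wrist_force: [0.8, 0.0, 0.7]
opening: 0.0402
```

Call:
{"fn": "send_rows", "kwargs": {
  "commands": [
    [[0,0,0],[0,0,1],40],
    [[0,0,0],[0,0,3],40],
    [[0,0,0],[0,0,5],40],
    [[0,0,0],[0,0,5],40]
  ]
}}

```text
time_s: 5.75
tcp_pos: [0.648, 0.1339, 0.161]
ee_rot: [-180.0, -0.0, -174.1]
wrist_force: [0.4, 0.6, 0.4]
opening: 0.0398
```

Call:
{"fn": "send_rows", "kwargs": {
  "commands": [
    [[0,0,0],[0,0,2],40],
    [[0,0,0],[0,0,4],40],
    [[0,0,0],[0,0,6],40],
    [[0,0,0],[0,0,6],40]
  ]
}}

```text
time_s: 6.15
tcp_pos: [0.648, 0.1339, 0.155]
ee_rot: [-180.0, -0.0, -174.1]
wrist_force: [-0.2, 0.0, -0.8]
opening: 0.0396
```

```bash
python3 - <<'E'
from h import *
a=optics.capture("wrist");b=optics.capture("scene")
A=cv2.resize(a[130:330,190:390],(400,400),interpolation=2);B=cv2.resize(b[130:230,175:275],(400,400),interpolation=2)
cv2.imwrite("pics/w5.png",np.hstack([A,B]))
E
```

```text
(no output)
```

View pics/w5.png

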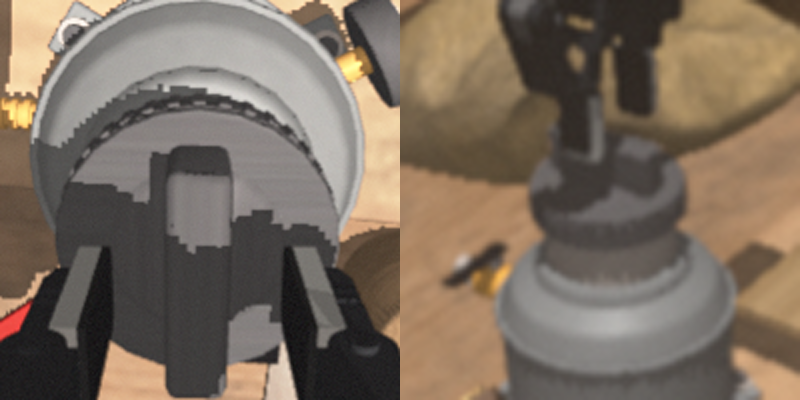

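```bash
python3 - <<'E'
from h import *
np.set_printoptions(precision=4,suppress=True)
P=optics.camera_params("wrist");S=optics.camera_params("scene")
for z in(.16,.17,.18,.19,.2):print(z,[2*(proj(P,[x,y,z])-[190,130]) for x,y in((.638,.156),(.638,.112))],4*(proj(S,[.645,.158,z])-[175,130])+[400,0])
E
```

```text
0.16 [array([280.0421, 198.9948]), array([124.101 , 183.7815])] [588.7829 210.3583]
0.17 [array([284.5246, 212.7682]), array([120.2126, 196.8454])] [587.5126 193.6323]
0.18 [array([289.511 , 228.0956]), array([115.8829, 211.3971])] [586.2305 176.7021]
0.19 [array([295.0908, 245.2542]), array([111.0327, 227.7048])] [584.9365 159.5649]
0.2 [array([301.3759, 264.5908]), array([105.5625, 246.1047])] [583.6306 142.2178]
```

Call:
{"fn": "send_rows", "kwargs": {
  "commands": [
    [[0,0,0],[0,0,3],40],
    [[0,0,0],[0,0,6],40],
    [[0,0,0],[0,0,9],40],
    [[0,0,0],[0,0,12],40],
    [[0,0,0],[0,0,12],40]
  ]
}}

```text
time_s: 6.75
tcp_pos: [0.6478, 0.1339, 0.1427]
ee_rot: [-180.0, -0.1, -174.1]
wrist_force: [-0.5, -0.1, 0.3]
opening: 0.0399
```

Call:
{"fn": "send_rows", "kwargs": {
  "commands": [
    [[0,0,0],[0,0,0],22],
    [[0,0,0],[0,0,0],14],
    [[0,0,0],[0,0,0],8],
    [[0,0,0],[0,0,0],8],
    [[0,0,0],[0,0,0],8]
  ],
  "squeeze": 30
}}

```text
time_s: 7.25
tcp_pos: [0.6483, 0.1339, 0.1437]
ee_rot: [-180.0, 0.0, -174.1]
wrist_force: [-0.2, -0.2, 1.3]
opening: 0.0152
```

```bash
python3 - <<'E'
from h import *
np.set_printoptions(precision=4,suppress=True)
s=status.read_state();print(s["time_s"],s["tcp_pos"],s["ee_rot"],s["wrist_force"],s["wrist_torque"],s["opening"])
E
```

```text
7.25 [0.6483 0.1339 0.1437] [-179.9955    0.0171 -174.1015] [-0.2343 -0.1639  1.2832] [0.0023 0.0108 0.0039] 0.015176614890635808
```

Gripped (opening 15.2 mm against the 16 mm bar). Next I'll firm the grip and turn anticlockwise gently, watching the z torque.

Call:
{"fn": "send_rows", "kwargs": {
  "commands": [
    [[0,0,0],[0,0,0],5],
    [[0,0,0],[0,0,0],5],
    [[0,0,-2],[0,0,0],5],
    [[0,0,-4],[0,0,0],5],
    [[0,0,-5],[0,0,0],5]
  ],
  "squeeze": 60
}}

```text
time_s: 7.75
tcp_pos: [0.6485, 0.1337, 0.1438]
ee_rot: [-180.0, 0.0, -169.1]
wrist_force: [0.4, -0.6, 1.8]
opening: 0.0141
```

```bash
cat > st.py <<'E'
from h import *
np.set_printoptions(precision=3,suppress=True)
s=status.read_state();print(s["time_s"],s["tcp_pos"],s["ee_rot"],"F",s["wrist_force"],"T",s["wrist_torque"],s["opening"])
E
python3 st.py
```

```text
7.75 [0.648 0.134 0.144] [-179.975    0.033 -169.066] F [ 0.386 -0.621  1.801] T [-0.138  0.052 -0.075] 0.014111855630217031
```

Call:
{"fn": "send_rows", "kwargs": {
  "commands": [
    [[0,0,-2],[0,0,0],5],
    [[0,0,-4],[0,0,0],5],
    [[0,0,-6],[0,0,0],5],
    [[0,0,-7],[0,0,0],5]
  ]
}}

```text
time_s: 8.15
tcp_pos: [0.6486, 0.1336, 0.1438]
ee_rot: [-180.0, 0.0, -162.1]
wrist_force: [0.4, -1.3, 2.8]
opening: 0.0139
```

```bash
python3 st.py
```

```text
8.15 [0.649 0.134 0.144] [-179.959    0.044 -162.08 ] F [ 0.439 -1.254  2.782] T [-0.265 -0.003 -0.057] 0.013866447368749686
```

Call:
{"fn": "send_rows", "kwargs": {
  "commands": [
    [[0,0,-1],[0,0,0],5],
    [[0,0,-2],[0,0,0],5],
    [[0,0,-3],[0,0,0],5]
  ]
}}

```text
time_s: 8.45
tcp_pos: [0.6486, 0.1338, 0.1438]
ee_rot: [-180.0, 0.0, -159.0]
wrist_force: [0.4, -2.3, 3.2]
opening: 0.0143
```

```bash
python3 st.py
```

```text
8.45 [0.649 0.134 0.144] [-179.969    0.04  -159.045] F [ 0.396 -2.303  3.215] T [-0.213 -0.089 -0.074] 0.014304593302226967
```

Call:
{"fn": "send_rows", "kwargs": {
  "commands": [
    [[0,0,-1],[0,0,0],5],
    [[0,0,-2],[0,0,0],5],
    [[0,0,-3],[0,0,0],5]
  ]
}}

```text
time_s: 8.75
tcp_pos: [0.6484, 0.1339, 0.1438]
ee_rot: [-180.0, 0.0, -156.0]
wrist_force: [0.5, -1.0, 5.6]
opening: 0.0141
```

```bash
python3 st.py
```

```text
8.75 [0.648 0.134 0.144] [-179.984    0.03  -156.023] F [ 0.516 -0.994  5.556] T [-0.261 -0.141 -0.056] 0.014120817334111671
```

Call:
{"fn": "send_rows", "kwargs": {
  "commands": [
    [[0,0,-1],[0,0,0],5],
    [[0,0,-2],[0,0,0],5]
  ]
}}

```text
time_s: 8.95
tcp_pos: [0.6487, 0.1336, 0.1438]
ee_rot: [-179.9, 0.0, -154.0]
wrist_force: [2.2, -2.5, 4.5]
opening: 0.0141
```

```bash
python3 st.py
```

```text
8.95 [0.649 0.134 0.144] [-179.939    0.04  -154.044] F [ 2.218 -2.526  4.541] T [-0.612 -0.448 -0.182] 0.01408913160400621
```

Call:
{"fn": "send_rows", "kwargs": {
  "commands": [
    [[0,0,-1],[0,0,0],5],
    [[0,0,-1],[0,0,0],5]
  ]
}}

```text
time_s: 9.15
tcp_pos: [0.6489, 0.1333, 0.1437]
ee_rot: [-179.9, 0.0, -153.1]
wrist_force: [1.8, -3.1, 5.1]
opening: 0.0143
```

```bash
python3 st.py
```

```text
9.15 [0.649 0.133 0.144] [-179.915    0.039 -153.105] F [ 1.825 -3.117  5.052] T [-0.887 -0.62  -0.202] 0.014308879072506836
```

Call:
{"fn": "send_rows", "kwargs": {
  "commands": [
    [[0,0,-1],[0,0,0],5],
    [[0,0,-1],[0,0,0],5]
  ]
}}

```text
time_s: 9.35
tcp_pos: [0.6491, 0.133, 0.1437]
ee_rot: [-179.9, 0.0, -152.1]
wrist_force: [2.9, -5.8, 4.5]
opening: 0.0144
```

```bash
python3 st.py
```

```text
9.35 [0.649 0.133 0.144] [-179.888    0.045 -152.116] F [ 2.872 -5.841  4.539] T [-1.088 -0.713 -0.249] 0.014356710851056921
```

Call:
{"fn": "send_rows", "kwargs": {
  "commands": [
    [[0,0,-1],[0,0,0],5],
    [[0,0,-1],[0,0,0],5]
  ]
}}

```text
time_s: 9.55
tcp_pos: [0.6492, 0.133, 0.1437]
ee_rot: [-179.9, 0.0, -151.2]
wrist_force: [3.3, -4.3, 4.0]
opening: 0.0138
```

```bash
python3 st.py
```

```text
9.55 [0.649 0.133 0.144] [-179.886    0.047 -151.159] F [ 3.295 -4.257  3.967] T [-1.101 -0.777 -0.504] 0.013812592614678388
```

Stop felt: 0.50 N m at about 28.8° yaw. I'll ease off 0.3° and hold.

Call:
{"fn": "send_rows", "kwargs": {
  "commands": [
    [[0,0,0.3],[0,0,0],5],
    [[0,0,0.3],[0,0,0],5],
    [[0,0,0.3],[0,0,0],5],
    [[0,0,0.3],[0,0,0],5],
    [[0,0,0.3],[0,0,0],5]
  ]
}}

```text
time_s: 10.05
tcp_pos: [0.6491, 0.1329, 0.1437]
ee_rot: [-179.9, 0.0, -151.5]
wrist_force: [3.6, -4.5, 4.0]
opening: 0.0139
```

```bash
python3 st.py
```

```text
10.05 [0.649 0.133 0.144] [-179.886    0.046 -151.469] F [ 3.586 -4.49   3.954] T [-1.071 -0.753 -0.479] 0.013859673621618083
```

Call:
{"fn": "send_rows", "kwargs": {
  "commands": [
    [[0,0,0],[0,0,0],5],
    [[0,0,0],[0,0,0],5],
    [[0,0,0],[0,0,0],5],
    [[0,0,0],[0,0,0],5],
    [[0,0,0],[0,0,0],5]
  ]
}}

```text
time_s: 10.55
tcp_pos: [0.6491, 0.133, 0.1437]
ee_rot: [-179.9, 0.0, -151.5]
wrist_force: [3.5, -4.8, 5.7]
opening: 0.0138
```

Call:
{"fn": "send_rows", "kwargs": {
  "commands": [
    [[0,0,0],[0,0,0],5],
    [[0,0,0],[0,0,0],5],
    [[0,0,0],[0,0,0],5],
    [[0,0,0],[0,0,0],5],
    [[0,0,0],[0,0,0],5]
  ]
}}

```text
time_s: 11.05
tcp_pos: [0.6492, 0.1329, 0.1437]
ee_rot: [-179.9, 0.0, -151.5]
wrist_force: [3.6, -5.3, 4.2]
opening: 0.0141
```

Call:
{"fn": "send_rows", "kwargs": {
  "commands": [
    [[0,0,0],[0,0,0],5],
    [[0,0,0],[0,0,0],5],
    [[0,0,0],[0,0,0],5],
    [[0,0,0],[0,0,0],5],
    [[0,0,0],[0,0,0],5]
  ]
}}

```text
time_s: 11.55
tcp_pos: [0.6491, 0.133, 0.1437]
ee_rot: [-179.9, 0.0, -151.5]
wrist_force: [3.1, -5.0, 4.9]
opening: 0.0138
```

Call:
{"fn": "send_rows", "kwargs": {
  "commands": [
    [[0,0,0],[0,0,0],5],
    [[0,0,0],[0,0,0],5],
    [[0,0,0],[0,0,0],5],
    [[0,0,0],[0,0,0],5],
    [[0,0,0],[0,0,0],5]
  ]
}}

```text
time_s: 12.05
tcp_pos: [0.6491, 0.1329, 0.1437]
ee_rot: [-179.9, 0.0, -151.5]
wrist_force: [3.4, -3.8, 4.8]
opening: 0.0144
```

```bash
python3 st.py
```

```text
12.05 [0.649 0.133 0.144] [-179.886    0.044 -151.47 ] F [ 3.432 -3.794  4.836] T [-1.091 -0.742 -0.492] 0.014357340608272129
```

Call:
{"fn": "send_rows", "kwargs": {
  "commands": [
    [[0,0,-0.7],[0,0,0],5],
    [[0,0,-0.7],[0,0,0],5]
  ]
}}

```text
time_s: 12.25
tcp_pos: [0.6492, 0.1329, 0.1437]
ee_rot: [-179.9, 0.0, -150.8]
wrist_force: [3.0, -5.3, 5.1]
opening: 0.014
```

```bash
python3 st.py
```

```text
12.25 [0.649 0.133 0.144] [-179.886    0.048 -150.782] F [ 2.972 -5.252  5.128] T [-1.034 -0.754 -0.64 ] 0.01396173990808051
```

Torque climbs to 0.64 N m, so it is a firm stop, held for over 2 s. I'll ease off 2° and press down in small steps.

Call:
{"fn": "send_rows", "kwargs": {
  "commands": [
    [[0,0,1],[0,0,0],5],
    [[0,0,2],[0,0,0],5],
    [[0,0,2],[0,0,1],5],
    [[0,0,2],[0,0,2],5],
    [[0,0,2],[0,0,2],5]
  ]
}}

```text
time_s: 12.75
tcp_pos: [0.6491, 0.133, 0.1423]
ee_rot: [-179.9, 0.1, -152.7]
wrist_force: [2.3, -5.7, 6.6]
opening: 0.0145
```

```bash
python3 st.py
```

```text
12.75 [0.649 0.133 0.142] [-179.874    0.07  -152.723] F [ 2.274 -5.738  6.607] T [-1.084 -0.558 -0.181] 0.014546755339948541
```

Call:
{"fn": "send_rows", "kwargs": {
  "commands": [
    [[0,0,0],[0,0,1],5],
    [[0,0,0],[0,0,1],5]
  ]
}}

```text
time_s: 12.95
tcp_pos: [0.6491, 0.133, 0.1415]
ee_rot: [-179.9, 0.1, -152.7]
wrist_force: [2.4, -4.8, 8.3]
opening: 0.0139
```

```bash
python3 st.py
```

```text
12.95 [0.649 0.133 0.142] [-179.869    0.081 -152.721] F [ 2.447 -4.788  8.266] T [-1.15  -0.433 -0.124] 0.013927695859152107
```

Call:
{"fn": "send_rows", "kwargs": {
  "commands": [
    [[0,0,0],[-0.4,-1.3,0.5],5],
    [[0,0,0],[-0.4,-1.3,1.5],5],
    [[0,0,0],[-0.4,-1.3,2],5],
    [[0,0,0],[-0.4,-1.3,2],5]
  ]
}}

```text
time_s: 13.35
tcp_pos: [0.6493, 0.1329, 0.1397]
ee_rot: [-180.0, 0.1, -152.7]
wrist_force: [0.4, -3.2, 9.2]
opening: 0.014
```

```bash
python3 st.py
```

```text
13.35 [0.649 0.133 0.14 ] [-179.971    0.054 -152.686] F [ 0.391 -3.201  9.218] T [-0.688 -0.001 -0.113] 0.013969062105725608
```

Call:
{"fn": "send_rows", "kwargs": {
  "commands": [
    [[0,0,0],[0,0,1],5],
    [[0,0,0],[0,0,1],5]
  ]
}}

```text
time_s: 13.55
tcp_pos: [0.6493, 0.1329, 0.1388]
ee_rot: [-180.0, 0.1, -152.7]
wrist_force: [0.4, -3.2, 10.0]
opening: 0.0142
```

```bash
python3 st.py
```

```text
13.55 [0.649 0.133 0.139] [-179.967    0.062 -152.68 ] F [ 0.363 -3.187  9.963] T [-0.655  0.07  -0.091] 0.014186997166620455
```

Call:
{"fn": "send_rows", "kwargs": {
  "commands": [
    [[0,0,0],[0,-0.6,1],5],
    [[0,0,0],[0,-0.6,1],5]
  ]
}}

```text
time_s: 13.75
tcp_pos: [0.6493, 0.1329, 0.1378]
ee_rot: [180.0, 0.1, -152.7]
wrist_force: [-1.4, -2.4, 11.3]
opening: 0.0137
```

Call:
{"fn": "send_rows", "kwargs": {
  "commands": [
    [[0,0,0],[0,0,1],5],
    [[0,0,0],[0,0,1],5]
  ]
}}

```text
time_s: 13.95
tcp_pos: [0.6493, 0.1329, 0.1369]
ee_rot: [180.0, 0.1, -152.7]
wrist_force: [-0.9, -1.9, 10.9]
opening: 0.0142
```

Call:
{"fn": "send_rows", "kwargs": {
  "commands": [
    [[0,0,0],[0,0,1],5],
    [[0,0,0],[0,0,1],5]
  ]
}}

```text
time_s: 14.15
tcp_pos: [0.6493, 0.1329, 0.1361]
ee_rot: [180.0, 0.1, -152.7]
wrist_force: [-1.1, -1.8, 12.2]
opening: 0.0146
```

```bash
python3 st.py
```

```text
14.15 [0.649 0.133 0.136] [ 179.987    0.075 -152.653] F [-1.103 -1.754 12.235] T [-0.458  0.377 -0.019] 0.014569428432248342
```

Call:
{"fn": "send_rows", "kwargs": {
  "commands": [
    [[0,0,0],[0,0,1],5],
    [[0,0,0],[0,0,1],5]
  ]
}}

```text
time_s: 14.35
tcp_pos: [0.6494, 0.1329, 0.1353]
ee_rot: [180.0, 0.1, -152.7]
wrist_force: [-2.6, -1.5, 13.3]
opening: 0.014
```

Call:
{"fn": "send_rows", "kwargs": {
  "commands": [
    [[0,0,0],[0,0,0.6],5],
    [[0,0,0],[0,0,0.6],5]
  ]
}}

```text
time_s: 14.55
tcp_pos: [0.6494, 0.1329, 0.1348]
ee_rot: [180.0, 0.1, -152.7]
wrist_force: [-1.8, -1.7, 14.3]
opening: 0.014
```

```bash
python3 st.py
```

```text
14.55 [0.649 0.133 0.135] [ 179.997    0.093 -152.651] F [-1.83  -1.735 14.277] T [-0.488  0.423 -0.06 ] 0.014015700480169094
```

Call:
{"fn": "send_rows", "kwargs": {
  "commands": [
    [[0,0,0],[0,0,1],5],
    [[0,0,0],[0,0,1],5]
  ]
}}

```text
time_s: 14.75
tcp_pos: [0.6494, 0.1329, 0.1345]
ee_rot: [-180.0, 0.1, -152.7]
wrist_force: [-3.2, -2.3, 15.8]
opening: 0.0144
```

Call:
{"fn": "send_rows", "kwargs": {
  "commands": [
    [[0,0,0],[0,0,0.6],5],
    [[0,0,0],[0,0,0.6],5]
  ]
}}

```text
time_s: 14.95
tcp_pos: [0.6494, 0.1329, 0.1345]
ee_rot: [-180.0, 0.1, -152.7]
wrist_force: [-3.3, -1.9, 18.5]
opening: 0.0141
```

```bash
python3 st.py
```

```text
14.95 [0.649 0.133 0.135] [-179.975    0.145 -152.651] F [-3.257 -1.875 18.504] T [-0.528  0.843 -0.076] 0.014085437037681644
```

The shoulder is felt: z holds at 0.1345 while Fz rises to 18.5 N. I'll turn on.

Call:
{"fn": "send_rows", "kwargs": {
  "commands": [
    [[0,0,-1.5],[0,0,0],5],
    [[0,0,-3],[0,0,0],5],
    [[0,0,-4.5],[0,0,0],5],
    [[0,0,-6],[0,0,0],5]
  ]
}}

```text
time_s: 15.35
tcp_pos: [0.6501, 0.1329, 0.1345]
ee_rot: [-179.9, 0.2, -146.6]
wrist_force: [-1.5, -1.5, 16.7]
opening: 0.0139
```

```bash
python3 st.py
```

```text
15.35 [0.65  0.133 0.135] [-179.926    0.2   -146.602] F [-1.5   -1.506 16.74 ] T [-0.454  0.433 -0.102] 0.013862811915183371
```

Call:
{"fn": "send_rows", "kwargs": {
  "commands": [
    [[0,0,-2.5],[0,0,0],5],
    [[0,0,-5],[0,0,0],5],
    [[0,0,-7.5],[0,0,0],5],
    [[0,0,-10],[0,0,0],5]
  ]
}}

```text
time_s: 15.75
tcp_pos: [0.6505, 0.1325, 0.1345]
ee_rot: [-179.8, 0.2, -136.6]
wrist_force: [-1.0, -3.5, 16.9]
opening: 0.0138
```

```bash
python3 st.py
```

```text
15.75 [0.65  0.133 0.135] [-179.845    0.192 -136.579] F [-0.97  -3.501 16.872] T [-0.675  0.263 -0.133] 0.013841909567795262
```

Call:
{"fn": "send_rows", "kwargs": {
  "commands": [
    [[0,0,-2.5],[0.2,-0.2,0],5],
    [[0,0,-5],[0.5,-0.5,0],5],
    [[0,0,-7.5],[0.5,-0.5,0],5],
    [[0,0,-10],[0.5,-0.5,0],5]
  ]
}}

```text
time_s: 16.15
tcp_pos: [0.6507, 0.1321, 0.1345]
ee_rot: [-179.8, 0.2, -126.6]
wrist_force: [-0.9, -2.3, 16.5]
opening: 0.0142
```

```bash
python3 st.py
```

```text
16.15 [0.651 0.132 0.135] [-179.811    0.205 -126.564] F [-0.927 -2.267 16.525] T [-0.434  0.102 -0.023] 0.014232185004924184
```

Call:
{"fn": "send_rows", "kwargs": {
  "commands": [
    [[0,0,-2.5],[0,0,0],5],
    [[0,0,-5],[0,0,0],5],
    [[0,0,-7.5],[0,0,0],5],
    [[0,0,-10],[0,0,0],5]
  ]
}}

```text
time_s: 16.55
tcp_pos: [0.6511, 0.1319, 0.1345]
ee_rot: [-179.7, 0.2, -116.6]
wrist_force: [0.4, -3.6, 16.5]
opening: 0.0141
```

```bash
python3 st.py
```

```text
16.55 [0.651 0.132 0.135] [-179.74     0.159 -116.579] F [ 0.405 -3.587 16.526] T [-0.624 -0.098 -0.14 ] 0.014060832131499177
```

Call:
{"fn": "send_rows", "kwargs": {
  "commands": [
    [[0,0,-2.5],[0,0,0],5],
    [[0,0,-5],[0,0,0],5],
    [[0,0,-7.5],[0,0,0],5],
    [[0,0,-9],[0,0,0],5]
  ]
}}

```text
time_s: 16.95
tcp_pos: [0.6514, 0.1318, 0.1346]
ee_rot: [-179.7, 0.1, -107.6]
wrist_force: [0.6, -2.9, 15.3]
opening: 0.0139
```

```bash
python3 st.py
```

```text
16.95 [0.651 0.132 0.135] [-179.689    0.119 -107.604] F [ 0.615 -2.896 15.336] T [-0.651 -0.199 -0.141] 0.013897961674292225
```

Call:
{"fn": "send_rows", "kwargs": {
  "commands": [
    [[0,0,-1.5],[0,0,0],5],
    [[0,0,-2.5],[0,0,0],5],
    [[0,0,-2.5],[0,0,0],5]
  ]
}}

```text
time_s: 17.25
tcp_pos: [0.6515, 0.1318, 0.1346]
ee_rot: [-179.7, 0.1, -105.2]
wrist_force: [0.5, -3.5, 15.2]
opening: 0.014
```

```bash
python3 st.py
```

```text
17.25 [0.652 0.132 0.135] [-179.668    0.109 -105.162] F [ 0.546 -3.456 15.177] T [-0.615 -0.263 -0.031] 0.013983691977428733
```

Call:
{"fn": "send_rows", "kwargs": {
  "commands": [
    [[0,0,-1],[0,0,0],5],
    [[0,0,-1.5],[0,0,0],5],
    [[0,0,-1.5],[0,0,0],5]
  ]
}}

```text
time_s: 17.55
tcp_pos: [0.6516, 0.1317, 0.1346]
ee_rot: [-179.7, 0.1, -103.7]
wrist_force: [2.7, -3.2, 15.4]
opening: 0.0142
```

```bash
python3 st.py
```

```text
17.55 [0.652 0.132 0.135] [-179.655    0.103 -103.68 ] F [ 2.695 -3.175 15.355] T [-0.668 -0.319 -0.102] 0.014247812910335472
```

Call:
{"fn": "send_rows", "kwargs": {
  "commands": [
    [[0,0,-1],[0,0,0],5],
    [[0,0,-1],[0,0,0],5]
  ]
}}

```text
time_s: 17.75
tcp_pos: [0.6517, 0.1317, 0.1346]
ee_rot: [-179.6, 0.1, -102.7]
wrist_force: [2.8, -2.9, 14.9]
opening: 0.014
```

```bash
python3 st.py
```

```text
17.75 [0.652 0.132 0.135] [-179.647    0.094 -102.672] F [ 2.835 -2.907 14.927] T [-0.676 -0.382 -0.084] 0.014002574796309428
```

Call:
{"fn": "send_rows", "kwargs": {
  "commands": [
    [[0,0,-1],[0,0,0],5],
    [[0,0,-1.5],[0,0,0],5]
  ]
}}

```text
time_s: 17.95
tcp_pos: [0.652, 0.1317, 0.1346]
ee_rot: [-179.6, 0.1, -101.2]
wrist_force: [2.2, -3.4, 14.4]
opening: 0.0147
```

```bash
python3 st.py
```

```text
17.95 [0.652 0.132 0.135] [-179.619    0.09  -101.186] F [ 2.205 -3.412 14.354] T [-0.682 -0.584 -0.331] 0.014670097925728159
```

Call:
{"fn": "send_rows", "kwargs": {
  "commands": [
    [[0,0,-0.7],[0,0,0],5],
    [[0,0,-0.7],[0,0,0],5]
  ]
}}

```text
time_s: 18.15
tcp_pos: [0.6521, 0.1316, 0.1346]
ee_rot: [-179.6, 0.1, -100.5]
wrist_force: [2.4, -3.1, 14.9]
opening: 0.0138
```

```bash
python3 st.py
```

```text
18.15 [0.652 0.132 0.135] [-179.603    0.091 -100.524] F [ 2.384 -3.118 14.864] T [-0.64  -0.547 -0.47 ] 0.013754719861659322
```

The end stop is felt (0.47 N m). I'll relax, centre, and let the cap up slowly.

Call:
{"fn": "send_rows", "kwargs": {
  "commands": [
    [[0,0,0.8],[0.7,-0.8,0],5],
    [[0,0,0.8],[0.7,-0.8,-2],5],
    [[0,0,0.8],[0.7,-0.8,-4],5],
    [[0,0,0.8],[0.7,-0.8,-6],5],
    [[0,0,0.8],[0.7,-0.8,-8],5]
  ]
}}

```text
time_s: 18.65
tcp_pos: [0.6519, 0.1316, 0.1404]
ee_rot: [-179.8, 0.1, -101.3]
wrist_force: [4.3, -0.8, 4.8]
opening: 0.014
```

Call:
{"fn": "send_rows", "kwargs": {
  "commands": [
    [[0,0,0],[0,0,-2],5],
    [[0,0,0],[0,0,-4],5],
    [[0,0,0],[0,0,-6],5]
  ]
}}

```text
time_s: 18.95
tcp_pos: [0.6516, 0.1315, 0.1452]
ee_rot: [-179.9, 0.1, -101.3]
wrist_force: [7.0, -0.7, 1.0]
opening: 0.0141
```

```bash
python3 st.py
```

```text
18.95 [0.652 0.132 0.145] [-179.867    0.096 -101.275] F [ 7.033 -0.721  0.994] T [-0.169 -1.515 -0.176] 0.014070637609310823
```

Call:
{"fn": "send_rows", "kwargs": {
  "commands": [
    [[0,0,0],[0,-1,0],5],
    [[0,0,0],[0,-1,-1],5],
    [[0,0,0],[0,-1,-2],5]
  ]
}}

```text
time_s: 19.25
tcp_pos: [0.6516, 0.1313, 0.1466]
ee_rot: [-180.0, 0.1, -101.3]
wrist_force: [5.2, 0.9, -1.0]
opening: 0.0139
```

```bash
python3 st.py
```

```text
19.25 [0.652 0.131 0.147] [-179.985    0.066 -101.279] F [ 5.218  0.932 -0.998] T [ 0.05  -1.433 -0.208] 0.013850306881508212
```

Call:
{"fn": "send_rows", "kwargs": {
  "commands": [
    [[0,0,0],[0,-1,-1],5],
    [[0,0,0],[0,-1,-2],5],
    [[0,0,0],[0,-1,-2],5]
  ]
}}

```text
time_s: 19.55
tcp_pos: [0.6516, 0.1308, 0.1484]
ee_rot: [179.9, 0.0, -101.3]
wrist_force: [4.3, 1.3, -2.3]
opening: 0.014
```

```bash
python3 st.py
```

```text
19.55 [0.652 0.131 0.148] [ 179.912    0.002 -101.28 ] F [ 4.313  1.322 -2.313] T [ 0.211 -1.034 -0.092] 0.014032941493228665
```

Call:
{"fn": "send_rows", "kwargs": {
  "commands": [
    [[0,0,0],[0,-0.5,-2],5],
    [[0,0,0],[0,-0.5,-4],5],
    [[0,0,0],[0,-0.5,-6],5]
  ]
}}

```text
time_s: 19.85
tcp_pos: [0.651, 0.1303, 0.1548]
ee_rot: [179.8, -0.0, -101.3]
wrist_force: [-0.2, 0.3, -2.0]
opening: 0.0141
```

```bash
python3 st.py
```

```text
19.85 [0.651 0.13  0.155] [ 179.823   -0.05  -101.289] F [-0.24   0.286 -1.997] T [-0.01  -0.034  0.037] 0.014061233314734193
```

The cap is free: Fz = −2 N, about its weight, with no side load. I'll lift and carry it.

```bash
python3 - <<'E'
from plan import *
c=dict(p=[.651,.1303,.1548],yaw=258.7)
def go(w):
    global c
    r=rows(c,w,5);print(json.dumps(r));c=apply(c,r[-1])
go([(.651,.1303,z,258.7) for z in(.165,.18,.2,.23,.255)])
a=np.array([.651,.1303,.255,258.7]);b=np.array([.465,.147,.18,190])
W=[tuple(a+(b-a)*t) for t in np.linspace(.08,1,10)]
go(W[:5]);go(W[5:])
E
```

```text
[[[0, 0, -0.0], [0.0, 0.0, -10.2], 5], [[0, 0, -0.0], [0.0, 0.0, -25.2], 5], [[0, 0, -0.0], [0.0, 0.0, -45.2], 5], [[0, 0, -0.0], [0.0, 0.0, -75.2], 5], [[0, 0, -0.0], [0.0, 0.0, -100.2], 5]]
[[[0, 0, 5.5], [1.6, 14.9, 6.0], 5], [[0, 0, 12.5], [3.7, 33.8, 13.7], 5], [[0, 0, 19.5], [5.7, 52.8, 21.3], 5], [[0, 0, 26.6], [7.8, 71.8, 29.0], 5], [[0, 0, 33.6], [9.8, 90.8, 36.7], 5]]
[[[0, 0, 7.0], [12.2, 14.6, 7.6], 5], [[0, 0, 14.0], [24.4, 29.3, 15.3], 5], [[0, 0, 21.1], [36.6, 44.0, 23.0], 5], [[0, 0, 28.1], [48.8, 58.7, 30.6], 5], [[0, 0, 35.1], [61.1, 73.3, 38.3], 5]]
```

Call:
{"fn": "send_rows", "kwargs": {
  "commands": [
    [[0,0,0],[0,0,-10],5],
    [[0,0,0],[0,0,-25],5],
    [[0,0,0],[0,0,-45],5],
    [[0,0,0],[0,0,-75],5],
    [[0,0,0],[0,0,-100],5]
  ]
}}

```text
time_s: 20.35
tcp_pos: [0.6519, 0.1304, 0.2575]
ee_rot: [-180.0, -0.0, -101.3]
wrist_force: [0.9, 0.1, -2.2]
opening: 0.0143
```

```bash
python3 st.py
```

```text
20.35 [0.652 0.13  0.257] [-179.998   -0.002 -101.292] F [ 0.893  0.08  -2.168] T [-0.    -0.034  0.041] 0.014308660092257718
```

Call:
{"fn": "send_rows", "kwargs": {
  "commands": [
    [[0,0,5.5],[1.6,14.9,6.0],5],
    [[0,0,12.5],[3.7,33.8,13.7],5],
    [[0,0,19.5],[5.7,52.8,21.3],5],
    [[0,0,26.6],[7.8,71.8,29.0],5],
    [[0,0,33.6],[9.8,90.8,36.7],5]
  ]
}}

```text
time_s: 20.85
tcp_pos: [0.5603, 0.1386, 0.2191]
ee_rot: [180.0, -0.0, -135.2]
wrist_force: [-0.1, -0.3, -1.8]
opening: 0.0142
```

Call:
{"fn": "send_rows", "kwargs": {
  "commands": [
    [[0,0,7.0],[12.2,14.6,7.6],5],
    [[0,0,14.0],[24.4,29.3,15.3],5],
    [[0,0,21.1],[36.6,44.0,23.0],5],
    [[0,0,28.1],[48.8,58.7,30.6],5],
    [[0,0,35.1],[61.1,73.3,38.3],5]
  ]
}}

```text
time_s: 21.35
tcp_pos: [0.4654, 0.1471, 0.1809]
ee_rot: [-180.0, 0.0, -170.3]
wrist_force: [-0.7, -0.3, -1.6]
opening: 0.014
```

Call:
{"fn": "send_rows", "kwargs": {
  "commands": [
    [[0,0,0],[0,0,0],5],
    [[0,0,0],[0,0,0],5]
  ]
}}

```text
time_s: 21.55
tcp_pos: [0.4668, 0.1471, 0.1813]
ee_rot: [-180.0, 0.1, -169.9]
wrist_force: [0.9, 0.2, -1.4]
opening: 0.0142
```

```bash
python3 st.py; python3 - <<'E'
from h import *
a=optics.capture("wrist");b=optics.capture("scene")
A=cv2.resize(a[100:400,130:430],(400,400),interpolation=2);B=cv2.resize(b[150:350,200:400],(400,400),interpolation=2)
cv2.imwrite("pics/w6.png",np.hstack([A,B]))
P=optics.camera_params("wrist");S=optics.camera_params("scene")
for q in([.465,.147,.024],[.465,.147,.172],[.465,.147,.202]):print(4/3*(proj(P,q)-[130,100]),2*(proj(S,q)-[200,150])+[400,0])
E
```

```text
21.55 [0.467 0.147 0.181] [-179.986    0.08  -169.859] F [ 0.918  0.198 -1.355] T [ 0.035 -0.022  0.054] 0.014196270099272492
[212.10429946 101.22355842] [596.8397418  229.29759361]
[212.967616   171.75979476] [601.78757194 111.24714744]
[213.31283658 200.01416664] [602.89735413  84.33307825]
```

View pics/w6.png

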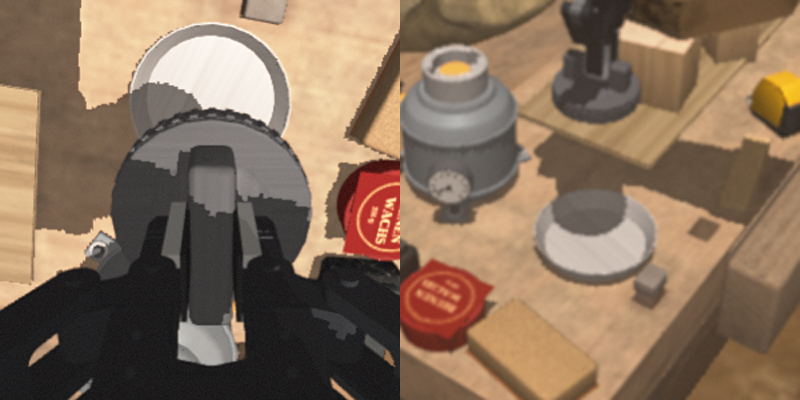

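The cap hangs upright over the dish: cap disc near (597,85) and dish near (595,232) in the scene half, and the wrist half shows the same alignment. I'll lower it.

Call:
{"fn": "send_rows", "kwargs": {
  "commands": [
    [[0,0,0],[0,0,35],5],
    [[0,0,0],[0,0,75],5],
    [[0,0,0],[0,0,110],5],
    [[0,0,0],[0,0,135],5],
    [[0,0,0],[0,0,150],5]
  ]
}}

```text
time_s: 22.15
tcp_pos: [0.4663, 0.1467, 0.0282]
ee_rot: [-180.0, -0.1, -170.0]
wrist_force: [0.4, 0.5, -1.0]
opening: 0.014
```

Call:
{"fn": "send_rows", "kwargs": {
  "commands": [
    [[0,0,0],[0,0,2],5],
    [[0,0,0],[0,0,4],5],
    [[0,0,0],[0,0,6],5],
    [[0,0,0],[0,0,8],5],
    [[0,0,0],[0,0,10],5]
  ]
}}

```text
time_s: 22.65
tcp_pos: [0.4674, 0.1471, 0.021]
ee_rot: [-180.0, 0.1, -170.0]
wrist_force: [0.3, -0.0, -2.4]
opening: 0.014
```

Call:
{"fn": "send_rows", "kwargs": {
  "commands": [
    [[0,0,0],[0,0,1],5],
    [[0,0,0],[0,0,2],5],
    [[0,0,0],[0,0,3],5]
  ]
}}

```text
time_s: 22.95
tcp_pos: [0.4666, 0.147, 0.0173]
ee_rot: [-180.0, 0.0, -170.0]
wrist_force: [0.0, -0.6, -2.2]
opening: 0.014
```

Call:
{"fn": "send_rows", "kwargs": {
  "commands": [
    [[0,0,0],[0,0,1],5],
    [[0,0,0],[0,0,2],5],
    [[0,0,0],[0,0,2],5]
  ]
}}

```text
time_s: 23.25
tcp_pos: [0.4664, 0.147, 0.0151]
ee_rot: [-180.0, -0.0, -170.0]
wrist_force: [0.8, 0.1, -2.7]
opening: 0.014
```

Call:
{"fn": "send_rows", "kwargs": {
  "commands": [
    [[0,0,0],[0,0,1],5],
    [[0,0,0],[0,0,1],5]
  ]
}}

```text
time_s: 23.45
tcp_pos: [0.4665, 0.147, 0.0142]
ee_rot: [-180.0, -0.0, -170.0]
wrist_force: [-0.5, 0.0, -1.9]
opening: 0.0143
```

Call:
{"fn": "send_rows", "kwargs": {
  "commands": [
    [[0,0,0],[0,0,1],5],
    [[0,0,0],[0,0,1],5]
  ]
}}

```text
time_s: 23.65
tcp_pos: [0.4667, 0.147, 0.0137]
ee_rot: [-180.0, 0.0, -170.0]
wrist_force: [-1.8, -0.8, 3.2]
opening: 0.014
```

Contact came at 0.0137, as predicted, with a gentle +3 N. I'll release slowly and withdraw upward.

Call:
{"fn": "send_rows", "kwargs": {
  "commands": [
    [[0,0,0],[0,0,-0.3],18],
    [[0,0,0],[0,0,-0.3],22],
    [[0,0,0],[0,0,-0.3],28],
    [[0,0,0],[0,0,-0.3],40],
    [[0,0,0],[0,0,-0.3],40]
  ]
}}

```text
time_s: 24.15
tcp_pos: [0.4666, 0.147, 0.0135]
ee_rot: [-180.0, 0.0, -170.0]
wrist_force: [0.2, 0.9, -0.3]
opening: 0.0404
```

Call:
{"fn": "send_rows", "kwargs": {
  "commands": [
    [[0,0,0],[0,0,0],45],
    [[0,0,0],[0,0,-5],45],
    [[0,0,0],[0,0,-15],45],
    [[0,0,0],[0,0,-30],45],
    [[0,0,0],[0,0,-60],45]
  ]
}}

```text
time_s: 24.65
tcp_pos: [0.465, 0.1468, 0.0733]
ee_rot: [180.0, -0.2, -170.0]
wrist_force: [0.3, -1.0, -0.5]
opening: 0.0451
```

Call:
{"fn": "send_rows", "kwargs": {
  "commands": [
    [[0,0,0],[0,0,-40],45],
    [[0,0,0],[0,0,-80],45],
    [[0,0,0],[0,0,-120],45],
    [[0,0,0],[0,0,-140],45],
    [[0,0,0],[0,0,-140],45]
  ]
}}

```text
time_s: 25.15
tcp_pos: [0.4688, 0.1474, 0.2181]
ee_rot: [-180.0, 0.4, -170.0]
wrist_force: [-0.0, 0.3, 0.5]
opening: 0.0446
```

```bash
python3 st.py; python3 - <<'E'
from h import *
a=optics.capture("wrist");b=optics.capture("scene")
A=cv2.resize(a[0:300,130:430],(400,400),interpolation=2);B=cv2.resize(b[150:350,200:400],(400,400),interpolation=2)
cv2.imwrite("pics/w7.png",np.hstack([A,B]))
P=optics.camera_params("wrist");S=optics.camera_params("scene")
for q in([.4665,.147,.036],[.4665,.147,.024]):print(4/3*(proj(P,q)-[130,0]),2*(proj(S,q)-[200,150])+[400,0])
E
```

```text
25.15 [0.469 0.147 0.218] [-179.98     0.446 -169.999] F [-0.036  0.311  0.477] T [-0.035 -0.048 -0.043] 0.044632657740705975
[211.43712084 232.2376737 ] [595.95613952 219.97483178]
[211.41850777 229.23854185] [595.5951807  228.71308375]
```

View pics/w7.png

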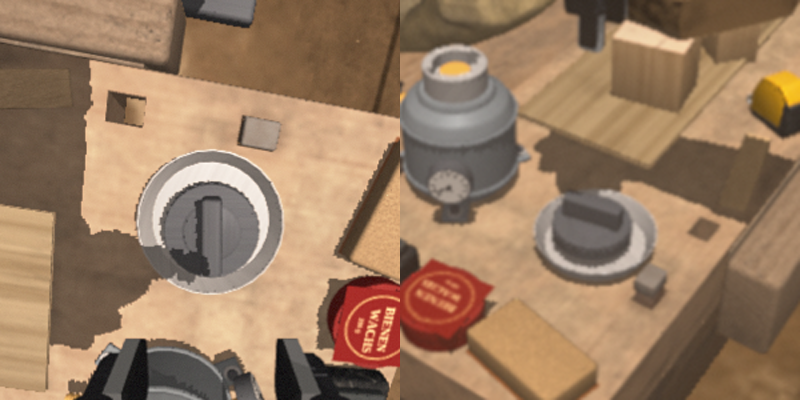

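The cap stands upright on its nose near the dish's centre: cap (211,232) and dish (209,222) in the wrist half, a few mm apart. The dish sits flat, the gripper is clear, and the bystanders are where they were. I'll hand it in.

Call:
{"fn": "send_rows", "kwargs": {
  "commands": [
    [[0,0,0],[0,0,0],45],
    [[0,0,0],[0,0,0],45],
    [[0,0,0],[0,0,0],45]
  ]
}}

```text
time_s: 25.55
tcp_pos: [0.4658, 0.1469, 0.2125]
ee_rot: [-180.0, -0.1, -170.0]
wrist_force: [-0.1, -0.2, -0.1]
opening: 0.0449
```

```bash
python3 -c "
from rig import bot;print(bot.finish_job())"
```

```text
the job is handed in; nothing more can be done
None
```

The cap is off the pressure pot and standing upright in the parts dish. I handed the job in at about 25.6 s; it reports no verdict.

- **First stop:** I turned the cap anticlockwise until I felt the stop, about 26° from closed, and held it there at about 0.5 N m for 2.5 s. A brief check afterwards went to 0.64 N m, above the 0.3 to 0.5 N m given for holding. That showed the stop was solid.
- **Past the stop:** I pressed down to the shoulder, reaching 18.5 N. The cap then turned on at 15 to 17 N, with at most about 0.15 N m of torque, until the end stop stopped it at about 0.47 N m.
- **Lifting off:** The side force peaked at about 7 N while I let the cap up, and fell away once I re-centred. The cap then came free, with only its own weight on the wrist.
- **Setting down:** It touched the dish floor at the height I expected, with about 3 N. The last pictures show it upright on its nose, a few mm from the dish's centre, with the dish flat and the gripper clear. The block and tin had not moved. I never identified the wedge in the pictures, so it is unchecked, but the arm touched nothing near the bench apart from the cap.

**Disagreement:** the fingertips were about 27 mm higher than the reported TCP, so my first grasp closed on air above the bar. I corrected this from the camera views and gripped the bar lower.

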